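# Build a level kiln tier with the matching post

### The job

One clay post already stands at the near end of the kiln shelf: among the four posts lying on the table, find the one of exactly the same height and stand it upright on the pale square mark at the shelf's far end. Then lay the flat batt lengthwise across the tops of the two posts as a level bridge over the little pot, centred over the shelf and in line with it. Set everything down gently, for the clay is brittle, and leave the standing posts, the other lying posts, the pot, cup, bowl and jar where they are.

Things in the scene. Friction and masses are not known exactly. Their poses are not given: they have to be found in the camera images.
- kiln_shelf: flat fired-clay shelf fixed on the table, 240 (x) x 150 (y) x 15 mm. Origin: centre of its underside; x along its length, away from the robot. A standing post is at its near end, a pot at its middle, a pale square mark at its far end
- mark (a point): centre of the pale 46 mm square mark on the shelf's top face, 75 mm from the shelf's centre towards its far end: where the new post goes
- near_spot (a point): point on the shelf's top face, 75 mm from the centre towards its near end: the standing post starts here
- mid (a point): centre of the shelf's top face, midway between mark and near_spot
- spare_shelf: flat fired-clay shelf fixed on the table at the right, 120 x 120 x 15 mm, with the other standing post parked on it. Origin: centre of its underside
- standing_low: an upright square kiln post of cream fired clay, 34 x 34 mm and 90 mm tall, loose. Origin: centre of its foot; z up along its length. It stands either on kiln_shelf (then it is the post to match) or, parked, on spare_shelf
- standing_tall: an upright square kiln post of cream fired clay, 34 x 34 mm and 105 mm tall, loose. Origin: centre of its foot; z up along its length. It stands either on kiln_shelf (then it is the post to match) or, parked, on spare_shelf
- post_a: a loose square kiln post of cream fired clay, 34 x 34 mm in section, lying on the table at the start. post_a, post_b, post_c and post_d are 75, 90, 105 and 120 mm long, but not in that order: which is which has to be seen, measured or felt in place. Origin: its very centre, midway along it; x along its length (either end may go up), y and z square to its sides
- post_b: a loose square kiln post of cream fired clay, 34 x 34 mm in section, lying on the table at the start. post_a, post_b, post_c and post_d are 75, 90, 105 and 120 mm long, but not in that order: which is which has to be seen, measured or felt in place. Origin: its very centre, midway along it; x along its length (either end may go up), y and z square to its sides
- post_c: a loose square kiln post of cream fired clay, 34 x 34 mm in section, lying on the table at the start. post_a, post_b, post_c and post_d are 75, 90, 105 and 120 mm long, but not in that order: which is which has to be seen, measured or felt in place. Origin: its very centre, midway along it; x along its length (either end may go up), y and z square to its sides
- post_d: a loose square kiln post of cream fired clay, 34 x 34 mm in section, lying on the table at the start. post_a, post_b, post_c and post_d are 75, 90, 105 and 120 mm long, but not in that order: which is which has to be seen, measured or felt in place. Origin: its very centre, midway along it; x along its length (either end may go up), y and z square to its sides
- batt: loose flat batt (bridge) of fired clay, 200 (x) x 48 (y) x 18 mm, about 0.35 kg, lying flat on the table right of the shelf. Origin: centre of its underside; x along its length, z up
- pot: small round closed bisque pot, 45 mm tall, 56 mm across, loose, standing on the middle of the shelf. Origin: centre of its foot
- cup: bisque cup, 72 mm across, 75 mm tall, loose, near the robot. Origin: centre of its foot
- bowl: bisque bowl, 116 mm across, 50 mm tall, loose, at the back. Origin: centre of its foot
- glaze_jar: jar of glaze with white lid, 68 mm across, 90 mm tall, loose, at the back right. Origin: centre of its foot
Things that resemble listed ones, but are neither listed nor needed, are in the scene too. What is shaped like the post_a but brown or purple is not meant.

How it is judged:
By the outcome, as a careful person would: the job done as asked, in the order asked, and still so for the second after the job is handed in, with the robot touching nothing.
It also fails if it takes over 61 s, if anything falls off the work surface, if the arm or the gripper's body presses on something with over 40 N, if the wrist force passes 120 N, or if a joint passes its speed limit or range.

### The arm

A 6-joint arm with a two-finger parallel gripper is mounted at the origin on the work surface. World frame = base frame: x ahead of the robot, y to its left, z up, the work surface at z = 0. Lengths are in m, angles in rad, forces in N, time in s.
With the tool pointing down it reaches from about 0.35 to 0.975 m from the base axis. Payload 4.9 kg.
Tool frame: the origin (TCP) lies at the very end of the fingers, on their centre line; the grasp point (between the pads) lies 19 mm behind it; z points along the fingers, y is the line along which they close (so a half turn about z gives the same grasp; the last joint's range is limited). The gripper opens to 85 mm and grips with 20 to 120 N. Pads are 22 mm wide; open, the fingers measure 114 mm over their backs; the gripper's body (76 mm by 85 mm) begins 54 mm behind the grasp point. The pads swing forward as they close: fully open they stand 13 mm farther back than shut.
Start: joints at [1.08, 0.053, 1.613, -0, 1.476, -0.119], TCP at [0.227, 0.582, 0.231] pointing down, gripper open.
Joint ranges: [-3.01, 3.01], [-1.01, 2.22], [0.06, 2.58], [-1.02, 4.17], [0.09, 2.62], [-3.14, 3.14]. Speed limits (rad/s): [2.57, 2.57, 3.14, 3.14, 3.14, 3.14].

### API

Orientations are given as a unit quaternion [w, x, y, z].
In Python, from plant import manip gives the robot as it stands.
- The arm moves only by the shell command python3 -m pendant 'ROWS'. ROWS is JSON, a list of rows, each a list of 3 entries, a list of its own where there are three numbers: the opening, from 0 (shut) to 1 (fully open), then the shift along the tool's x, y, z in units of 12 cm (1.0 is 12 cm), then the turn about the tool's z in units of pi rad (1.0 is pi rad). In form: [[gripper, [dx, dy, dz], roll], ...]. A call has 1 to 10 rows; each row is the pose to reach, as a shift and turn from the pose commanded when the call began, along the tool's axes at that moment, turning the shorter way round; what a row does not reach only later rows make up. A row lasts 1/10 s, in which the tool goes at most 50 mm and 8.59 degrees, less where a joint would pass 70% of its speed; a pose out of reach is approached as far as the arm can. A call with a number of a shift or a turn outside -1 to 1 is refused whole. A call with a gripper value outside its range is refused whole. The fingers move at their own pace and stop on an object; the grip force is fixed at half the most. Time passes only in rows, so rows that repeat a pose let the fingers close. It gives the time, the measured TCP pose, the force, the opening and the grip force at its end, in the units of the state.
- manip.state(): the state, without advancing time (a new reading comes with each control period).
- manip.grab_frame(name): name is "scene" or "side" or "wrist"; returns a dict with "img" (384x512x3 uint8, red, green, blue), "fx", "fy", "cx", "cy" (pixels), "eye" and "rotation" of the camera in the world; the wrist camera has in their place "tool_from_camera" (4x4, takes a point from camera to tool coordinates, whose origin is the TCP and whose axes are the flange's). Camera axes: x right, y down, z forward; pixel columns grow to the right and rows downward; lengths in m; the calibration is good to about 2 mm. A picture is of the moment at which its call begins: read the wrist's pose just before it. There is no depth.
- manip.job_done(): hands the job in; it is judged then, once.
The state is a dict: "time": time; "joint_pos": joint angles; "joint_vel": joint speeds; "joint_efforts": joint torques, N m; "tool_pos": TCP position; "tool_rot": TCP orientation; "contact_force": force on the tool from outside, world axes, zero at the start; "ft_torque": the same for the moment, N m; "gripper_width": opening from 0.0 (shut) to 1.0 (fully open); "grasp_force": force on a finger pad.
Only numpy, scipy, OpenCV 4.12 (cv2) and the standard library are available. Lean on these libraries where they do the work, as an engineer would, in place of code of your own. Each camera call takes 0.05 s, during which the arm holds its last target. There are 200 camera calls.

## Working session

There is one attempt and no reset: what is moved stays moved. The work goes in short steps, Python scripts to look and compute and a shell command to move; the robot and the scene stay as the last step left them, time stands still between calls to the robot, and variables do not carry over. Pictures are saved under pics/ and viewed, at most 10 in all, crops included, and the job is handed in when it is done.

```bash
mkdir -p pics
python3 - <<'E'
from plant import manip
import cv2,json,numpy as np
s=manip.state();print(s)
for n in("scene","side"):
    f=manip.grab_frame(n);cv2.imwrite(f"pics/{n}0.png",f["img"][...,::-1])
    np.save(f"{n}.npy",f,allow_pickle=True)
    print({k:np.round(f[k],4).tolist() for k in f if k!="img"})
    cv2.imwrite(f"pics/{n}0b.png",cv2.resize(f["img"][...,::-1],(800,600),interpolation=cv2.INTER_CUBIC))
E
```

```text
{'time': 0.0, 'joint_pos': array([ 1.08003821e+00,  5.33873252e-02,  1.61429978e+00,  2.81687371e-05,
        1.47601037e+00, -1.19005940e-01]), 'joint_vel': array([-0.00043965, -0.00230297, -0.00190515,  0.00014251,  0.00250167,
        0.00032797]), 'joint_efforts': array([ 4.04828188e-04, -3.93681443e+01, -3.70176530e+01, -8.19133834e-05,
        6.91575115e-03, -1.98901887e-05]), 'tool_pos': array([0.22672806, 0.58175177, 0.23004068]), 'tool_rot': array([-3.29287709e-04,  1.84808826e-01,  9.82773926e-01, -9.99671388e-04]), 'contact_force': array([-1.24933075, -0.04183292,  0.26825535]), 'ft_torque': array([-0.0528196 , -0.05165156,  0.06211022]), 'grasp_force': 0.0, 'gripper_width': 1.0020914045206404}
{'fx': 418.7837, 'fy': 418.7837, 'cx': 246.2324, 'cy': 194.618, 'eye': [1.3755, 0.541, 0.7534], 'rotation': [-0.2122, 0.4197, 0.78, -0.4127]}
{'fx': 401.436, 'fy': 401.436, 'cx': 255.2839, 'cy': 191.5507, 'eye': [-0.3286, -0.894, 0.9095], 'rotation': [-0.4264, 0.8187, -0.3462, 0.1675]}
```

View pics/scene0b.png

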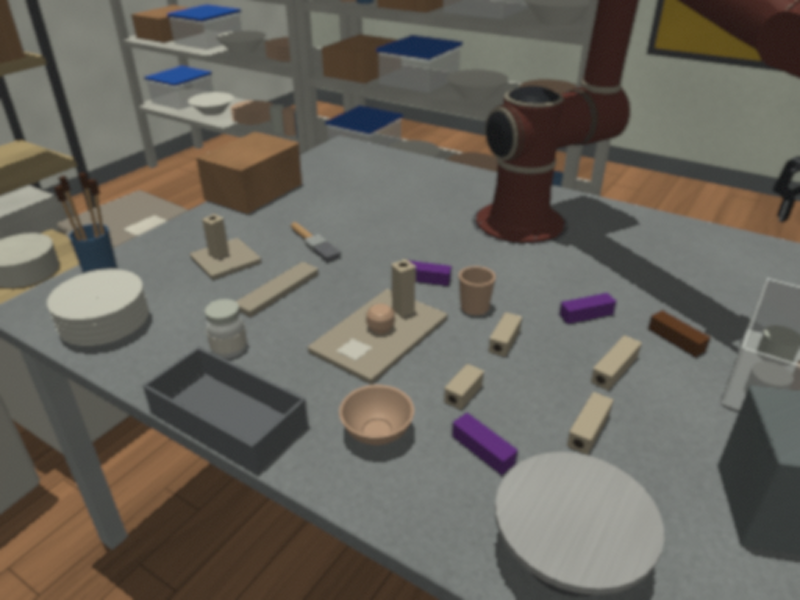

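View pics/side0b.png

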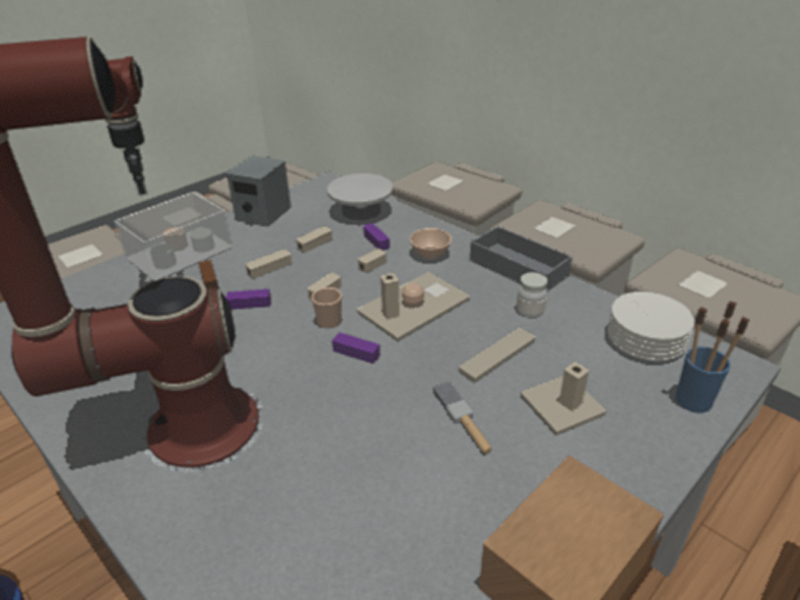

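Scene: four cream posts lie at about (505,334), (465,385), (616,361) and (590,422). The kiln shelf is near (380,330), the mark near (354,349), the batt near (280,288). I'll enlarge both areas.

```bash
cat > h.py <<'E'
import numpy as np
from scipy.spatial.transform import Rotation as R
def load(n): return np.load(n+".npy",allow_pickle=True).item()
def rot(f):
    r=np.asarray(f["rotation"]); return r if r.shape==(3,3) else R.from_quat(np.roll(r,-1)).as_matrix()
def ray(f,uv,z):
    uv=np.atleast_2d(uv).astype(float); d=np.c_[(uv-[f["cx"],f["cy"]])/[f["fx"],f["fy"]],np.ones(len(uv))]@rot(f).T
    e=np.asarray(f["eye"]); return e+d*((z-e[2])/d[:,2])[:,None]
def proj(f,P):
    c=(np.atleast_2d(P)-f["eye"])@rot(f); return c[:,:2]/c[:,2:]*[f["fx"],f["fy"]]+[f["cx"],f["cy"]]
E
python3 - <<'E'
from h import *
import cv2
f=load("scene");im=f["img"][...,::-1]
def crop(n,x0,y0,w,h,k):
    c=cv2.resize(im[y0:y0+h,x0:x0+w],None,fx=k,fy=k,interpolation=cv2.INTER_CUBIC)
    for i in range(0,w,20):cv2.putText(c,str(x0+i),(i*k,10),0,.35,(0,0,255),1);cv2.line(c,(i*k,12),(i*k,18),(0,0,255),1)
    for i in range(0,h,20):cv2.putText(c,str(y0+i),(0,i*k+4),0,.35,(0,0,255),1)
    cv2.imwrite(f"pics/{n}.png",c)
crop("c1",278,195,138,100,5.7 and 5);crop("c2",120,135,180,115,4)
# rough check
for uv in [(505,334),(465,385),(616,361),(590,422),(354,349),(280,288)]:
    print(ray(f,np.array(uv)*.64,.02).round(3))
E
```

```text
[[0.464 0.181 0.02 ]]
[[0.627 0.186 0.02 ]]
[[0.43  0.376 0.02 ]]
[[0.598 0.389 0.02 ]]
[[ 0.65  -0.026  0.02 ]]
[[ 0.57  -0.272  0.02 ]]
```

View pics/c1.png

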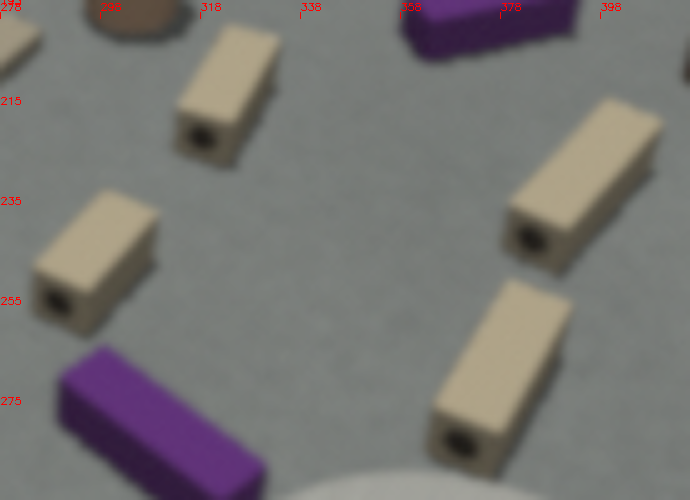

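View pics/c2.png

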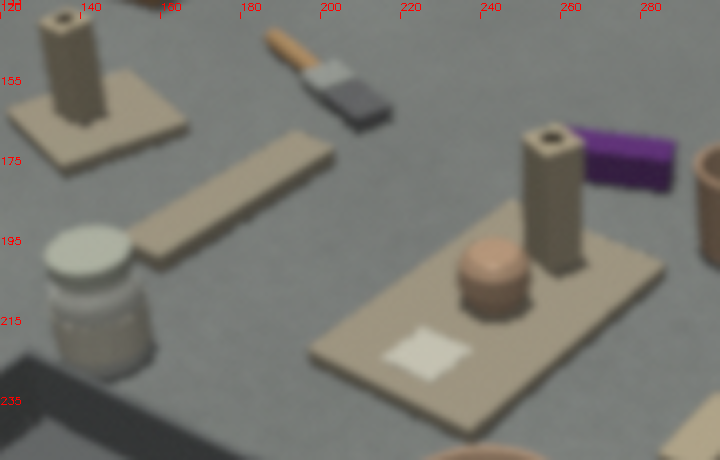

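c1: posts with hole ends, top corners readable. c2: shelf corners at (310,350), (472,432), (665,265), mark corners (384,355), (426,326), (470,350), (430,380), kiln post top at about (551,140), and the batt.

Run:
```python
from h import *
f=load("scene")
c1=lambda a:np.array(a)/5+[278,195]; c2=lambda a:np.array(a)/4+[120,135]
def quad(n,uv,z):
    p=ray(f,uv,z)[:,:2]; e=[np.linalg.norm(p[i]-p[(i+1)%4]) for i in range(4)]
    ax=(p[0]+p[1]-p[2]-p[3])/2; bx=(p[0]+p[3]-p[1]-p[2])/2
    print(n,"c",p.mean(0).round(4),"edges",np.round(np.array(e)*1e3,1),"ang",np.degrees(np.arctan2(ax[1],ax[0])).round(1),np.degrees(np.arctan2(bx[1],bx[0])).round(1))
quad("Q1",c1([(178,108),(234,125),(280,37),(231,24)]),.034)
quad("Q2",c1([(35,268),(88,292),(158,213),(107,190)]),.034)
quad("Q3",c1([(512,204),(570,230),(663,122),(611,97)]),.034)
quad("Q4",c1([(435,405),(499,432),(572,304),(511,279)]),.034)
quad("shelf",c2([(310,350),(472,432),(665,265),(513,200)]),.015)
quad("mark",c2([(384,355),(430,380),(470,350),(426,326)]),.015)
quad("batt",c2([(130,236),(161,264),(335,152),(296,130)]),.018)
for h in(.105,.12):quad("post %g"%h,c2([(524,137),(560,157),(583,138),(551,124)]),h)
b=ray(f,c2([(526,255),(562,273),(583,262)]),.015)[:,:2];print("foot",b.round(4))
quad("parked .105",c2([(40,22),(75,35),(93,22),(60,9)]),.105)
quad("parked .12",c2([(40,22),(75,35),(93,22),(60,9)]),.12)
# pot
print(ray(f,c2([(494,312)]),.015).round(3))
```

```text
Q1 c [0.4608 0.1819] edges [32.9 91.3 29.8 90.3] ang 7.3 -84.3
Q2 c [0.6297 0.1861] edges [31.  73.2 31.2 74.3] ang -1.4 -93.0
Q3 c [0.43  0.378] edges [ 32.2 117.   31.6 120.3] ang -7.0 -100.0
Q4 c [0.5958 0.3893] edges [ 30.8 102.6  31.3 103.6] ang -0.3 -91.6
shelf c [ 0.5727 -0.0217] edges [146.7 235.5 146.7 238.5] ang -3.4 -94.3
mark c [ 0.6434 -0.0303] edges [43.8 42.4 42.9 43.4] ang -6.3 -96.8
batt c [ 0.5641 -0.2805] edges [ 48.8 198.   51.6 193.3] ang -2.5 -104.2
post 0.105 c [ 0.476  -0.0309] edges [38.8 31.7 31.3 27.5] ang -6.8 -101.3
post 0.12 c [ 0.4968 -0.0176] edges [37.9 31.  30.6 26.9] ang -6.8 -101.3
foot [[ 0.5064 -0.0371]
 [ 0.5113 -0.0015]
 [ 0.4907  0.0043]]
parked .105 c [ 0.5367 -0.4795] edges [42.5 25.2 41.7 26.4] ang 8.6 -92.1
parked .12 c [ 0.5561 -0.4559] edges [41.5 24.7 40.7 25.8] ang 8.6 -92.1
[[ 0.579 -0.017  0.015]]
```

The lying posts measure about 90 (Q1), 75 (Q2), 120 (Q3) and 104 mm (Q4). The kiln post's top lands over near_spot only if I assume 105 mm, so Q4 at (0.596, 0.389) is the match. I'll move over it.

```bash
P="python3 -m pendant"
$P '[[1,[-0.5,-0.07,0],0],[1,[-1,-0.13,0],0],[1,[-1,-0.13,0],0]]' >/dev/null
$P '[[1,[-0.5,-0.07,0],0],[1,[-1,-0.13,0],0],[1,[-1,-0.13,0],0]]' >/dev/null
$P '[[1,[-0.5,-0.07,0],0],[1,[-1,-0.13,0],0],[1,[-1,-0.13,0],0]]' >/dev/null
$P '[[1,[-0.25,0,0.1],-0.04],[1,[-0.45,0,0.25],-0.08],[1,[-0.45,0,0.25],-0.113],[1,[-0.45,0,0.25],-0.113],[1,[-0.45,0,0.25],-0.113],[1,[-0.45,0,0.25],-0.113]]'
python3 - <<'E'
from plant import manip
import cv2,numpy as np
s=manip.state();f=manip.grab_frame("wrist");np.save("w1.npy",{**f,"s":s},allow_pickle=True)
print(s["tool_pos"],s["tool_rot"],np.round(f["tool_from_camera"],4).tolist())
cv2.imwrite("pics/w1.png",cv2.resize(f["img"][...,::-1],(800,600)))
E
```

```text
time: 1.6
tool_pos: [0.5954, 0.3889, 0.202]
tool_rot: [0.0, 0.009, 1.0, 0.0]
contact_force: [0.4, 0.5, 0.2]
gripper_width: 0.998
grasp_force: 0.0
[0.59538379 0.38894948 0.20199179] [3.60433488e-04 8.64190303e-03 9.99962554e-01 2.78166914e-04] [[0.0002, -0.9635, -0.2678, 0.0676], [1.0, -0.0001, 0.001, 0.0003], [-0.001, -0.2678, 0.9635, -0.1437], [0.0, 0.0, 0.0, 1.0]]
```

View pics/w1.png

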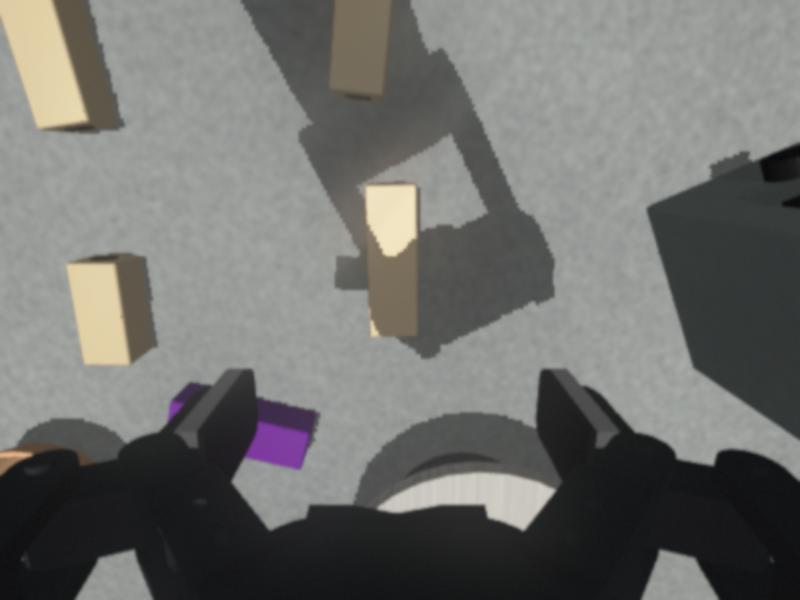

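Wrist view: the post's top-face corners are at (365,184), (417,184), (417,335) and (370,335). The cake stand is just beyond its far end, so I'll grip the near end.

```bash
cat >> h.py <<'E'
def wr(f):
    s=f["s"];T=np.array(f["tool_from_camera"]);Rt=R.from_quat(np.roll(s["tool_rot"],-1)).as_matrix()
    return {**f,"rotation":Rt@T[:3,:3],"eye":s["tool_pos"]+Rt@T[:3,3]}
def totool(s,p): # world point -> shift in units
    return R.from_quat(np.roll(s["tool_rot"],-1)).as_matrix().T@(np.asarray(p)-s["tool_pos"])/.12
E
python3 - <<'E'
from h import *
f=wr(load("w1"))
p=ray(f,np.array([(365,184),(417,184),(417,335),(370,335)])*.64,.034);print(p.round(4))
print([np.linalg.norm(p[i]-p[i-1]).round(4) for i in range(4)],p.mean(0))
a=(p[0]+p[1])/2;b=(p[2]+p[3])/2;u=(b-a)/np.linalg.norm(b-a);print(np.degrees(np.arctan2(u[1],u[0])))
t=p.mean(0)-u*(.0525-.013);t[2]=.001;print(t,totool(f["s"],t))
E
```

```text
[[0.5393 0.3704 0.034 ]
 [0.5399 0.404  0.034 ]
 [0.6437 0.4035 0.034 ]
 [0.6431 0.3703 0.034 ]]
[np.float64(0.1038), np.float64(0.0336), np.float64(0.1038), np.float64(0.0332)] [0.59147854 0.38702968 0.034     ]
-0.1781622821308493
[0.55197873 0.3871525  0.001     ] [ 0.36259515 -0.02216616  1.67466021]
```

```bash
P="python3 -m pendant"
$P '[[1,[0.2,-0.01,0.3],-0.004],[1,[0.36,-0.022,0.65],-0.004],[1,[0.36,-0.022,1],-0.004],[1,[0.36,-0.022,1],-0.004],[1,[0.36,-0.022,1],-0.004]]'
$P '[[1,[0,0,0.25],0],[1,[0,0,0.5],0],[1,[0,0,0.6],0],[1,[0,0,0.66],0],[1,[0,0,0.66],0],[0,[0,0,0.66],0],[0,[0,0,0.66],0],[0,[0,0,0.66],0],[0,[0,0,0.66],0],[0,[0,0,0.66],0]]'
$P '[[0,[0,0,0],0],[0,[0,0,0],0],[0,[0,0,-0.1],0],[0,[0,0,-0.25],0],[0,[0,0,-0.5],0],[0,[0,0,-0.75],0],[0,[0,0,-1],0],[0,[0,0,-1],0],[0,[0,0,-1],0],[0,[0,0,-1],0]]'
python3 - <<'E'
from plant import manip
import cv2
a=manip.grab_frame("scene")["img"][175:325,250:450,::-1];b=manip.grab_frame("side")["img"][80:230,130:330,::-1]
cv2.imwrite("pics/g1.png",cv2.resize(cv2.hconcat([a.copy(),b.copy()]),(800,300),interpolation=cv2.INTER_CUBIC))
E
```

```text
time: 2.15
tool_pos: [0.5523, 0.3866, 0.0817]
tool_rot: [-0.0, 0.002, 1.0, -0.0]
contact_force: [0.2, -0.6, 0.3]
gripper_width: 1.004
grasp_force: 0.0
time: 3.15
tool_pos: [0.5533, 0.3868, 0.0033]
tool_rot: [0.001, 0.002, 1.0, 0.0]
contact_force: [0.1, -0.4, 4.8]
gripper_width: 0.392
grasp_force: 61.3
time: 4.15
tool_pos: [0.5512, 0.3856, 0.1198]
tool_rot: [-0.002, 0.002, 1.0, -0.001]
contact_force: [0.2, -0.5, -2.8]
gripper_width: 0.385
grasp_force: 60.7
```

View pics/g1.png

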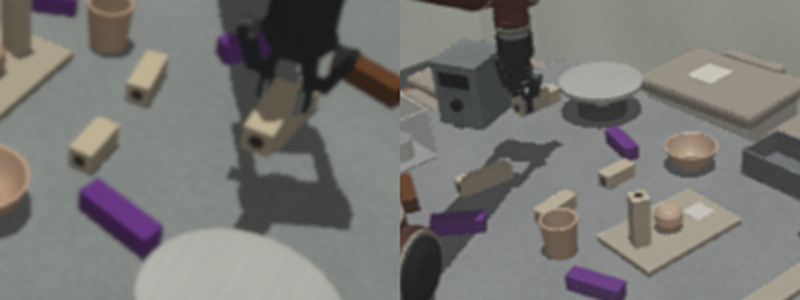

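The post stays level in the grip at 60 N, so it won't swing by itself. I'll lower it to the table and see whether a partial opening command gives a gentler grip it can pivot in.

```bash
P="python3 -m pendant"
$P '[[0,[0,0,0.3],0],[0,[0,0,0.6],0],[0,[0,0,0.85],0],[0,[0,0,0.94],0],[0,[0,0,0.965],0],[0,[0,0,0.965],0],[0,[0,0,0.965],0]]'
$P '[[0.34,[0,0,0],0],[0.34,[0,0,0],0]]' | grep gr
$P '[[0.37,[0,0,0],0],[0.37,[0,0,0],0]]' | grep gr
$P '[[0.38,[0,0,0],0],[0.38,[0,0,0],0]]' | grep gr
$P '[[0.39,[0,0,0],0],[0.39,[0,0,0],0]]' | grep gr
$P '[[0.4,[0,0,0],0],[0.4,[0,0,0],0]]' | grep gr
```

```text
time: 4.95
tool_pos: [0.5533, 0.3868, 0.0074]
tool_rot: [0.001, 0.002, 1.0, 0.0]
contact_force: [0.5, -0.0, -1.3]
gripper_width: 0.388
grasp_force: 60.7
gripper_width: 0.389
grasp_force: 60.7
gripper_width: 0.388
grasp_force: 60.7
gripper_width: 0.388
grasp_force: 60.7
gripper_width: 0.393
grasp_force: 39.3
gripper_width: 0.393
grasp_force: 0.2
```

```bash
P="python3 -m pendant"
$P '[[0.396,[0,0,0],0],[0.396,[0,0,0],0]]' | grep gr
$P '[[0.394,[0,0,0],0],[0.394,[0,0,0],0]]' | grep gr
$P '[[0.392,[0,0,0],0],[0.392,[0,0,0],0]]' | grep gr
```

```text
gripper_width: 0.395
grasp_force: 5.2
gripper_width: 0.397
grasp_force: 9.9
gripper_width: 0.393
grasp_force: 14.6
```

The grip is tunable: about 10 N at 0.394. I'll lift slowly with it and let the far end trail on the table.

```bash
P="python3 -m pendant"
$P '[[0.394,[0,0,-0.05],0],[0.394,[0,0,-0.1],0],[0.394,[0,0,-0.15],0],[0.394,[0,0,-0.2],0],[0.394,[0,0,-0.25],0],[0.394,[0,0,-0.3],0],[0.394,[0,0,-0.3],0]]'
python3 - <<'E'
from plant import manip
import cv2
a=manip.grab_frame("scene")["img"][190:310,310:470,::-1];b=manip.grab_frame("side")["img"][80:200,130:290,::-1]
cv2.imwrite("pics/g2.png",cv2.resize(cv2.hconcat([a.copy(),b.copy()]),(800,300),interpolation=cv2.INTER_CUBIC))
E
```

```text
time: 7.25
tool_pos: [0.5533, 0.3868, 0.0438]
tool_rot: [0.001, 0.002, 1.0, 0.001]
contact_force: [0.1, -0.2, -2.0]
gripper_width: 0.395
grasp_force: 14.0
```

View pics/g2.png

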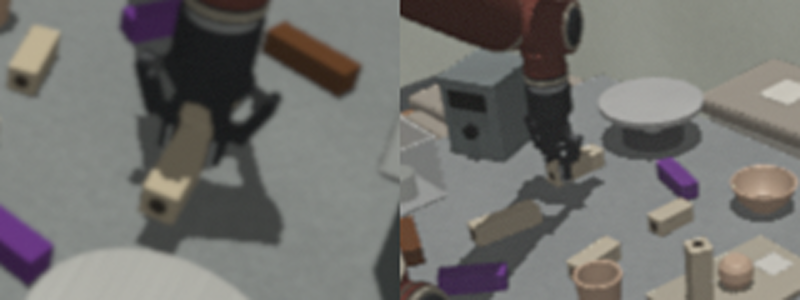

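Still roughly level. I'll go lower with about 5 N grip and use the wrist moment to see whether it pivots.

```bash
P="python3 -m pendant"
cat > st.py <<'E'
from plant import manip
s=manip.state();print("FT",s["contact_force"].round(2),s["ft_torque"].round(3),s["tool_pos"].round(4),round(s["grasp_force"],1),round(s["gripper_width"],3))
E
python3 st.py
$P '[[0.394,[0,0,0.1],0],[0.394,[0,0,0.2],0],[0.394,[0,0,0.2],0]]' >/dev/null; python3 st.py
$P '[[0.396,[0,0,0],0],[0.396,[0,0,0],0],[0.396,[0,0,0],0]]' >/dev/null; python3 st.py
$P '[[0.397,[0,0,0],0],[0.397,[0,0,0],0],[0.397,[0,0,0],0]]' >/dev/null; python3 st.py
```

```text
FT [ 0.39 -0.09 -1.86] [0.011 0.066 0.009] [0.5527 0.3864 0.0426] 13.9 0.395
FT [-0.49 -0.41 -3.46] [-0.057  0.107 -0.004] [0.5501 0.385  0.0142] 13.8 0.394
FT [ 0.54  0.13 -0.81] [-0.016  0.084  0.032] [0.5529 0.3866 0.0188] 9.0 0.397
FT [ 0.53 -0.   -0.36] [ 0.033 -0.04  -0.014] [0.553  0.3866 0.019 ] 4.7 0.4
```

```bash
P="python3 -m pendant"
$P '[[0.397,[0,0,-0.03],0],[0.397,[0,0,-0.06],0],[0.397,[0,0,-0.09],0],[0.397,[0,0,-0.12],0],[0.397,[0,0,-0.15],0],[0.397,[0,0,-0.18],0],[0.397,[0,0,-0.2],0],[0.397,[0,0,-0.2],0],[0.397,[0,0,-0.2],0]]' >/dev/null; python3 st.py;python3 st.py
python3 - <<'E'
from plant import manip
import cv2
a=manip.grab_frame("scene")["img"][190:310,310:470,::-1];b=manip.grab_frame("side")["img"][120:200,170:277,::-1]
b=cv2.resize(b,(160,120),interpolation=cv2.INTER_CUBIC)
cv2.imwrite("pics/g3.png",cv2.resize(cv2.hconcat([a.copy(),b.copy()]),(800,300),interpolation=cv2.INTER_CUBIC))
E
```

```text
FT [-0.19 -0.08  0.02] [ 0.007  0.093 -0.033] [0.5526 0.3866 0.0427] 4.8 0.401
FT [-0.19 -0.08  0.02] [ 0.007  0.093 -0.033] [0.5526 0.3866 0.0427] 4.8 0.401
```

View pics/g3.png

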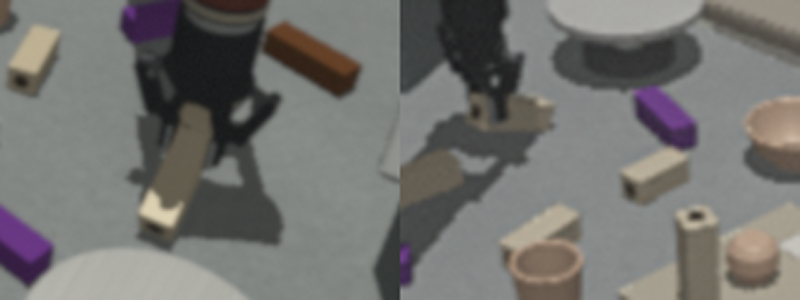

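The post is now tilting, far end down. Keep lifting gently.

```bash
P="python3 -m pendant"
$P '[[0.397,[0,0,-0.03],0],[0.397,[0,0,-0.06],0],[0.397,[0,0,-0.09],0],[0.397,[0,0,-0.12],0],[0.397,[0,0,-0.15],0],[0.397,[0,0,-0.18],0],[0.397,[0,0,-0.21],0],[0.397,[0,0,-0.24],0],[0.397,[0,0,-0.26],0],[0.397,[0,0,-0.26],0]]' >/dev/null; python3 st.py
$P '[[0.397,[0,0,-0.03],0],[0.397,[0,0,-0.06],0],[0.397,[0,0,-0.09],0],[0.397,[0,0,-0.12],0],[0.397,[0,0,-0.12],0],[0.397,[0,0,-0.12],0]]' >/dev/null; python3 st.py
python3 - <<'E'
from plant import manip
import cv2
a=manip.grab_frame("scene")["img"][190:310,310:470,::-1];b=manip.grab_frame("side")["img"][110:200,170:290,::-1]
b=cv2.resize(b,(160,120),interpolation=cv2.INTER_CUBIC)
cv2.imwrite("pics/g4.png",cv2.resize(cv2.hconcat([a.copy(),b.copy()]),(800,300),interpolation=cv2.INTER_CUBIC))
E
```

```text
FT [-0.37 -0.22 -0.15] [-0.003  0.086  0.028] [0.5528 0.3865 0.0742] 4.4 0.4
FT [-0.41 -0.36 -1.49] [-0.004  0.019  0.029] [0.5526 0.3864 0.0881] 4.1 0.395
```

View pics/g4.png

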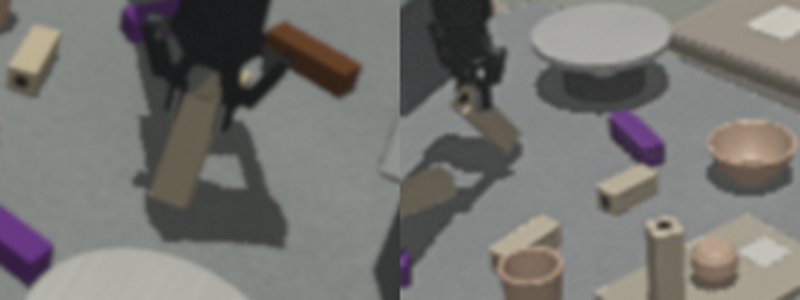

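It is now about 55° down and clear of the table. A quick sideways jerk toward the trailing end should help it swing the rest.

```bash
P="python3 -m pendant"; python3 st.py
$P '[[0.397,[0.1,0,0],0],[0.397,[0.2,0,0],0],[0.397,[0.3,0,0],0],[0.397,[0.3,0,0],0],[0.397,[-0.1,0,0],0],[0.397,[-0.1,0,0],0],[0.397,[-0.1,0,0],0]]' >/dev/null; python3 st.py
$P '[[0.397,[0.1,0,0],0],[0.397,[0.2,0,0],0],[0.397,[0.3,0,0],0],[0.397,[0.4,0,0],0],[0.397,[0.4,0,0],0],[0.397,[0,0,0],0],[0.397,[0,0,0],0],[0.397,[0,0,0],0]]' >/dev/null; python3 st.py
cat > pd.py <<'E'
# measure post tilt from the side image: cream pixels near the tool, principal axis lines
from h import *
from plant import manip
import cv2,sys
f=manip.grab_frame("side");s=manip.state()
u=proj(f,s["tool_pos"])[0].astype(int);w=28
im=f["img"][u[1]-w:u[1]+w+6,u[0]-w:u[0]+w,::-1];cv2.imwrite("pics/%s.png"%sys.argv[1],im)
hsv=cv2.cvtColor(im.copy(),cv2.COLOR_BGR2HSV);m=(hsv[...,1]>45)&(hsv[...,0]>10)&(hsv[...,0]<28)
print(u);print("\n".join("".join("#" if v else "." for v in r) for r in m[::2,::1]))
E
python3 pd.py t1
```

```text
FT [-0.38  0.33 -2.29] [-0.022  0.045 -0.022] [0.5524 0.3863 0.0877] 4.1 0.395
FT [-0.76 -0.02 -1.56] [ 0.005  0.062 -0.013] [0.5653 0.3861 0.0878] 3.3 0.402
FT [-0.83  1.37 -2.47] [-0.009 -0.04  -0.038] [0.5653 0.3861 0.0879] 3.2 0.399
[194 141]
........................................................
........................................................
........................................................
........................................................
........................................................
........................................................
........................................................
........................................................
........................................................
........................................................
........................................................
........................................................
........................................................
......................#.####............................
.......................#...#...........................
[... 213 characters left out ...]
................
..........................#..##.#.......................
...........................#............................
........................................................
............................#..#.#......................
.............................##.........................
................#.......................................
........##..............................................
.....###..........#.....................................
........................................................
........#...............................................
.....#..................................................
...#....................................................
```

```bash
cat > pd.py <<'E'
from h import *
from plant import manip
import cv2,sys
for n,w in(("side",22),("scene",36)):
    f=manip.grab_frame(n);s=manip.state();P=s["tool_pos"]
    u=proj(f,P)[0].astype(int);k=1 if w<30 else 2
    im=f["img"][u[1]-w//2:u[1]+w+8,u[0]-w:u[0]+w].astype(int);d=im[...,0]-im[...,2]
    # expected vertical direction in image
    print(n,"vertical dir",(proj(f,P-[0,0,.05])-proj(f,P))[0].round(1),"x dir",(proj(f,P+[.05,0,0])-proj(f,P))[0].round(1))
    print("\n".join("".join(".+#@"[min(3,max(0,v//8))] for v in r) for r in d[::2 if k==1 else 3,::k]))
E
python3 pd.py
```

```text
side vertical dir [ 1.2 10.1] x dir [ 9. -4.]
............................................
............................................
............................................
..................++++......................
................++..+++.....................
...............+#@@@@#+.....................
................+####+++....................
................+########+..................
.................+########+.................
.................+########+.................
.................+#########+................
..................+#########+...............
...................+########+...............
...................++########+..............
....................++#####++...............
.......++++............+++..................
..++########++..............................
#############+..............................
##############+.............................
####+#########+.............................
#########+++................................
scene vertical dir [-3.6 15.5] x dir [-7.2 12. ]
.....................+#....#@@......
....................###+...+#+......
.................+@####+............
................+##+++#+............
...............+####+++.............
...............+######+.............
...............#######+.............
..............+#######..............
..............+#######..............
..............########+.............
.............+########..............
.............########+..............
............+########...............
............+#######+...............
............########+...............
...........+#######+................
.............++####.................
.................+..................
....................................
....................................
....................................
```

Now only about 15° from vertical. A few more jerks.

```bash
P="python3 -m pendant"
$P '[[0.397,[0.1,0,0],0],[0.397,[0.2,0,0],0],[0.397,[0.3,0,0],0],[0.397,[0.4,0,0],0],[0.397,[0.4,0,0],0],[0.397,[0,0,0],0],[0.397,[0,0,0],0],[0.397,[0,0,0],0]]' >/dev/null; python3 st.py
$P '[[0.397,[0.1,0,0],0],[0.397,[0.2,0,0],0],[0.397,[0.3,0,0],0],[0.397,[0.4,0,0],0],[0.397,[0.4,0,0],0],[0.397,[0,0,0],0],[0.397,[0,0,0],0],[0.397,[0,0,0],0]]' >/dev/null; python3 st.py
python3 pd.py
```

```text
FT [-1.77 -0.67 -2.1 ] [-0.067  0.055  0.001] [0.565  0.386  0.0874] 3.1 0.395
FT [-0.45 -0.31 -1.72] [ 0.049  0.002 -0.043] [0.565  0.3861 0.0876] 3.0 0.399
side vertical dir [ 1.2 10.1] x dir [ 9. -4.]
............................................
............................................
............................................
..................+#+.......................
................++.++++.....................
..............+#@@@@@##.....................
...............+######++....................
................+#######++..................
................+########+..................
.................#########+.................
.................+#########+................
.................+#########+................
..................+#########+...............
...................#########+...............
...................++######++...............
.......++++...........++++..................
..++########++..............................
#############+..............................
##############+.............................
##############+..........................
[... 174 characters left out ...]
...............+@@@##+....+.......
................+##+++#+............
...............+######+.............
...............+######+.............
...............#######..............
..............+#######..............
..............+#######..............
..............########+.............
.............+########..............
.............+#######+..............
.............########...............
............+#######+...............
............########+...............
............#######+................
..............++###.................
....................................
....................................
....................................
....................................
```

About 10° left; setting the foot down with this weak grip will square it. Lower gently to the table, watching the force.

```bash
P="python3 -m pendant"
$P '[[0.397,[0,0,0.02],0],[0.397,[0,0,0.05],0],[0.397,[0,0,0.07],0],[0.397,[0,0,0.07],0]]' >/dev/null; python3 st.py
$P '[[0.397,[0,0,0.02],0],[0.397,[0,0,0.035],0],[0.397,[0,0,0.035],0]]' >/dev/null; python3 st.py
$P '[[0.397,[0,0,0.02],0],[0.397,[0,0,0.035],0],[0.397,[0,0,0.035],0]]' >/dev/null; python3 st.py
$P '[[0.397,[0,0,0.02],0],[0.397,[0,0,0.035],0],[0.397,[0,0,0.035],0]]' >/dev/null; python3 st.py;python3 pd.py
```

```text
FT [ 1.62 -0.37  7.02] [-0.341 -0.184 -0.019] [0.5665 0.387  0.083 ] 5.6 0.396
FT [ 1.82 -1.1   9.18] [-0.455 -0.31  -0.01 ] [0.5676 0.3871 0.0801] 7.2 0.396
FT [ 3.78 -2.61 10.46] [-0.658 -0.454  0.015] [0.5685 0.3872 0.077 ] 8.6 0.4
FT [ 3.18 -4.17 13.02] [-0.827 -0.569  0.038] [0.5693 0.3871 0.0736] 9.5 0.398
side vertical dir [ 1.2 10. ] x dir [ 8.9 -4. ]
............................................
............................................
..................+##+......................
...............++++.+++.....................
...............+######+.....................
...............+######+.....................
................+#####+.....................
................+######+#+..................
................+#########+.................
................+#########+.................
.................+#########+................
.................+#########+................
.................++########+................
..................+########+................
......++++...........+#++...................
.++########++...............................
############+.....
[... 332 characters left out ...]
...............##++.++............
................+######+............
................#######+............
...............+#######.............
...............#######+.............
...............#######..............
..............+#######+.............
..............+#######+.............
..............########..............
.............+#######+..............
.............########+..............
............+########...............
..............+#####................
.................+++................
....................................
....................................
....................................
....................................
....................................
```

Nearly vertical with the foot down. Ease up, release a little, and look straight down.

```bash
P="python3 -m pendant"
$P '[[0.397,[0,0,-0.03],0],[0.397,[0,0,-0.06],0],[0.399,[0,0,-0.06],0],[0.402,[0,0,-0.06],0],[0.41,[0,0,-0.06],0],[0.43,[0,0,-0.06],0],[0.43,[0,0,-0.06],0]]' >/dev/null; python3 st.py;python3 pd.py
$P '[[0.5,[0,0,0],0],[0.6,[0,0,0],0],[0.7,[0,0,-0.15],0],[0.7,[0,0,-0.5],0],[0.7,[0,0,-0.9],0],[0.7,[0,0,-1],0],[0.7,[0,0,-1],0],[0.7,[0,0,-1],0]]' >/dev/null
python3 - <<'E'
from plant import manip
import cv2,numpy as np
s=manip.state();f=manip.grab_frame("wrist");np.save("w2.npy",{**f,"s":s},allow_pickle=True)
print(s["tool_pos"],s["time"])
cv2.imwrite("pics/w2.png",cv2.resize(f["img"][...,::-1],(800,600)))
E
```

```text
FT [-0.53  0.01 -0.44] [-0.012 -0.027 -0.023] [0.5643 0.3863 0.0737] 0.0 0.429
side vertical dir [ 1.2 10. ] x dir [ 9. -4.]
............................................
............................................
....................++......................
.................+##++......................
.................+####+.....................
.................+####+.....................
..................+####+....................
..................######++#+................
..................+########+................
..................#########+................
..................+#########+...............
..................+#########+...............
...................#########+...............
...................+########+...............
.......++++...........+###+.................
..++#########+..............................
#############+..............................
##############+.............................
##############+.............................
##########++................................
####+++.....................................
scene vertical dir [-3.5 15.2] x dir [-7.2 12.1]
...................+###.....#+......
.................+#####+....+.......
................+##+###+............
...............+##++.+##............
...............########+............
...............#######+.............
..............+#######+.............
..............+#######..............
..............########..............
.............+########..............
.............+#######+..............
.............########+..............
............+########...............
............+#######+...............
............+#######................
................+##.................
....................................
....................................
....................................
....................................
....................................
[0.56422036 0.38615116 0.19390596] 17.3
```

View pics/w2.png

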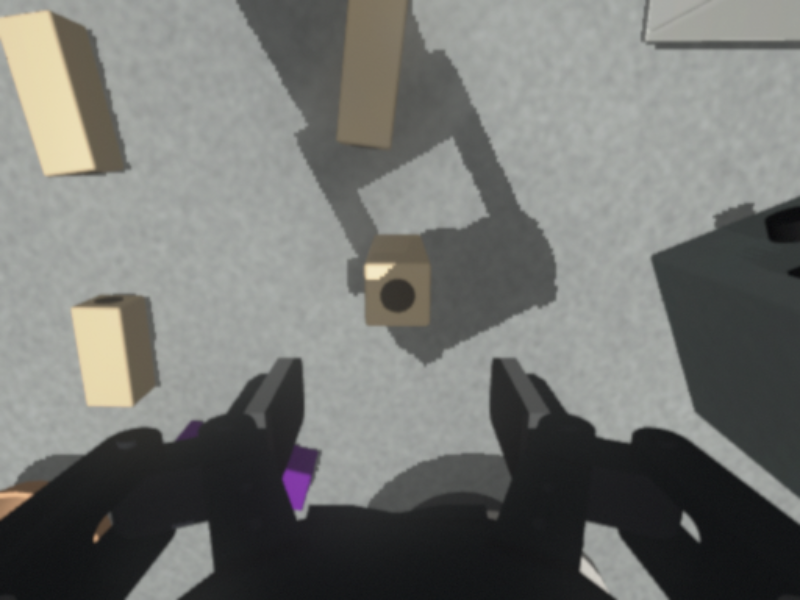

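It stands squarely: top corners (365,263), (430,263), (430,325), (365,325). Before picking it up, I'll look at the shelf and mark with the wrist camera, using image code since my picture views are used up.

```bash
P="python3 -m pendant"
python3 - <<'E'
from h import *
f=wr(load("w2"));p=ray(f,np.array([(365,263),(430,263),(430,325),(365,325)])*.64,.105);print(p.mean(0),p.round(4))
E
$P '[[0.8,[0,-0.4,-0.4],0],[0.8,[-0.1,-0.8,-0.8],0],[0.8,[-0.2,-1,-0.9],0]]' >/dev/null
$P '[[0.8,[0,-0.4,0],0],[0.8,[0,-0.8,0],0],[0.8,[0,-1,0],0]]' >/dev/null
$P '[[0.8,[0,-0.4,0],0],[0.8,[0,-0.8,0],0],[0.8,[0,-1,0],0]]' >/dev/null
$P '[[0.8,[0,-0.4,0],0],[0.8,[0,-0.4,0],0],[0.8,[0,-0.4,0],0],[0.8,[0,-0.4,0],0]]'
python3 - <<'E'
from plant import manip
from h import *
import cv2
s=manip.state();f=manip.grab_frame("wrist");f={**f,"s":s};np.save("w3.npy",f,allow_pickle=True);f=wr(f)
u=proj(f,[[.645,-.030,.015],[.573,-.022,.015],[.497,-.018,.12],[.457,.06,.015],[.69,-.1,.015]]).round(0);print(u.tolist())
g=cv2.resize(f["img"],(96,64)).astype(int).sum(2)//3; d=cv2.resize(f["img"],(96,64)).astype(int);d=d[...,0]-d[...,2]
ch=" .:-=+*#%@"
print("\n".join("".join(ch[min(9,v//26)] for v in r) for r in g))
E
```

```text
[0.56069564 0.38729488 0.105     ] [[0.5441 0.3709 0.105 ]
 [0.5442 0.4038 0.105 ]
 [0.5773 0.4043 0.105 ]
 [0.5771 0.3702 0.105 ]]
time: 18.65
tool_pos: [0.5825, -0.0098, 0.292]
tool_rot: [-0.001, 0.002, 1.0, 0.0]
contact_force: [-0.3, 0.2, -0.2]
gripper_width: 0.799
grasp_force: 0.0
[[239.0, 198.0], [244.0, 149.0], [244.0, 88.0], [306.0, 60.0], [193.0, 227.0]]
========::++++++++++++++++++++++++++++++++++++++++++++---:------::---+++++++++++++++++++++++++++
=======-::++++++++++++++++++++++++++++++++++++++++++++---::-------::++++++++++++++++++++++++++++
+++====-:-++++++++++++++++++++++++++++++++++++++++++++---::::---::::++++++++++++++++++++++++++++
++++++=::=+++++++++++++++++++++++++++++++++++++++++++=---::::::::::-++++=#####++++++++++++++++++
+++++++++++++++++++++++++++++++++++++++++++++++++++++=----:::::::::++++-:#####++++++++++++++++++
+++++++++++++++++++++++++++++++++++++++++++++++++++++=--:-:::::::::++++--#####++++++++++++++++++
+++++++++++++++++++++++++++++++++++++++++++++++++++++---:---:::::::++++-:#####++++++++++++++++++
+++++++++++++++++++++++++++++++++++++++++++++++++++++---
[... 4758 characters left out ...]
..  .       -.          +          
         =       .=+=..                          ........... .          .++++        -:         
        .        .++=..                               ...               -++++=        :         
                .++++:.                                                 ++++++:                 
                ------.                                                 -------.                
               -------..                                                --------                
              :------=..                                                ---------               
             .--------                                                   :-------:
```

Run:
```python
from h import *
import cv2
f=wr(load("w3"));im=cv2.GaussianBlur(f["img"],(3,3),0).astype(float)
r=(im[...,0]-im[...,2])/(im[...,0]+1)
print("ratio mark/shelf/table/batt",[r[v,u].round(2) for u,v in((238,195),(205,195),(150,150),(50,140),(262,200),(270,215))])
def fit(m,n,z):
    m=cv2.morphologyEx(m.astype(np.uint8),cv2.MORPH_OPEN,np.ones((3,3)))
    k,l,s,c=cv2.connectedComponentsWithStats(m)
    return [(i,s[i].tolist()) for i in range(1,k) if s[i][4]>150],l
m=r>.17
st,l=fit(m,"x",0);print(st)
np.set_printoptions(linewidth=200)
print("rows y=195, x 180..300:",(r[195,180:300:3]*100).astype(int)); print("cols x=238, y 160..235:",(r[160:240:3,238]*100).astype(int))
print("y=120 batt x 10..90",(r[120,10:90:3]*100).astype(int))
```

```text
ratio mark/shelf/table/batt [np.float64(0.07), np.float64(0.21), np.float64(-0.01), np.float64(0.22), np.float64(0.22), np.float64(0.22)]
[(1, [300, 0, 63, 27, 1184]), (2, [380, 15, 38, 81, 2801]), (3, [187, 51, 113, 177, 17216]), (4, [22, 62, 54, 146, 5659]), (5, [369, 159, 38, 55, 1707]), (6, [297, 257, 48, 69, 2102])]
rows y=195, x 180..300: [ 3  3 12 19 20 20 20 20 21 21 21 21 21 21 10  7  7  7  7  7  7  7  7  7 11 21 21 21 21 21 21 21 22 21 21 21 12  0  1  1]
cols x=238, y 160..235: [34 32 27 22 22 22 21 17  7  7  7  7  7  7  7  7  7  9 21 21 21 21  8  2  1  0  1]
y=120 batt x 10..90 [ 0  0  0  0  0  0 12 22 22 22 22 22 22 22 21 21 21 21 21 18 10  0  0  0  0  0  0]
```

```bash
cat > seg.py <<'E'
from h import *
import cv2
def seg(f):
    im=f["img"].astype(float);return (im[...,0]-im[...,2])/(im[...,0]+1),im.sum(2)/3
def big(m,near=None):
    m=cv2.morphologyEx(m.astype(np.uint8),cv2.MORPH_OPEN,np.ones((3,3)))
    k,l,s,c=cv2.connectedComponentsWithStats(m)
    i=1+(np.argmax(s[1:,4]) if near is None else np.argmin(np.hypot(*(c[1:]-near).T)+1e3*(s[1:,4]<150)))
    return (l==i).astype(np.uint8)
def rect(f,m,z,n):
    ys,xs=np.nonzero(m);E=cv2.findContours(m,0,1)[0];E=max(E,key=len)[:,0].astype(float)
    p=ray(f,E,z)[:,:2];c,wh,a=cv2.minAreaRect((p*1000).astype(np.float32))
    print(n,"c",np.round(np.array(c)/1e3,4),"size",np.round(wh,1),"ang",round(a,1));return p
E
python3 - <<'E'
from seg import *
f=wr(load("w3"));r,b=seg(f)
shelf=big(r>.13,(240,140))
rect(f,shelf,.015,"shelf+")
mk=np.zeros_like(shelf);mk[165:230,200:275]=1
mk=big((r>.035)&(r<.14)&(mk>0),(238,198));rect(f,mk,.015,"mark")
bt=big((r>.15)&(b>125),(50,135));rect(f,bt,.018,"batt");print(b[120,10:90:3].astype(int))
# shelf edges: left edge u at rows, far edge v at cols
L=[(np.nonzero(shelf[v])[0].min()-.5,v) for v in range(70,205,15)]
F=[(u,np.nonzero(shelf[:,u])[0].max()+.5) for u in range(195,300,10)]
Rr=[(np.nonzero(shelf[v])[0].max()+.5,v) for v in range(150,215,10)]
for n,e in(("L",L),("F",F),("R",Rr)):print(n,ray(f,e,.015)[:,:2].round(4).tolist())
E
```

```text
shelf+ c [ 0.5675 -0.0284] size [149.7 239.6] ang 86.5
mark c [ 0.643  -0.0332] size [44.4 46. ] ang 88.2
batt c [ 0.5577 -0.2925] size [ 46.8 198.9] ang 86.3
[141 141 141 144 146 144 151 172 172 173 174 174 176 174 176 176 175 172
  87  73  76 129 145 144 143 144 148]
L [[0.4688, -0.0977], [0.4874, -0.0989], [0.5064, -0.1001], [0.526, -0.1013], [0.5461, -0.1026], [0.5667, -0.1025], [0.5878, -0.1039], [0.6095, -0.1052], [0.6319, -0.1066]]
F [[0.6825, -0.0971], [0.6841, -0.0822], [0.6858, -0.0672], [0.6859, -0.0522], [0.6875, -0.0372], [0.6876, -0.0222], [0.6893, -0.0072], [0.6893, 0.0079], [0.691, 0.023], [0.6911, 0.038], [0.5432, 0.0482]]
R [[0.5742, 0.0457], [0.5884, 0.0447], [0.6028, 0.0452], [0.6175, 0.0442], [0.6325, 0.0432], [0.6477, 0.0421], [0.6632, 0.0411]]
```

Shelf measures 149.7×239.6 mm, centre (0.5675, −0.0284), yaw −3.5°. The mark is at (0.643, −0.033) and the batt at (0.5577, −0.2925), yaw −3.7°. All sizes agree, so back to the post.

```bash
P="python3 -m pendant"
$P '[[0.8,[0,0.4,0],0],[0.8,[0.1,0.8,0],0],[0.8,[0.1,1,0],0]]' >/dev/null
$P '[[0.8,[0,0.4,0],0],[0.8,[0,0.8,0],0],[0.8,[0,1,0],0]]' >/dev/null
$P '[[0.8,[0,0.4,0],0],[0.8,[0,0.8,0],0],[0.8,[0,1,0],0]]' >/dev/null
$P '[[0.8,[0.08,0.31,0.3],0],[0.8,[0.08,0.31,0.7],0],[0.8,[0.08,0.31,0.8],0],[0.8,[0.08,0.31,0.8],0],[0.8,[0.08,0.31,0.8],0]]'
python3 -c "
from h import *;from plant import manip
print(totool(manip.state(),[.5607,.3873,.06]))"
```

```text
time: 20.1
tool_pos: [0.5638, 0.387, 0.1996]
tool_rot: [0.001, 0.002, 1.0, 0.0]
contact_force: [0.6, -0.0, 1.4]
gripper_width: 0.801
grasp_force: 0.0
[0.027967   0.00139672 1.16336635]
```

```bash
P="python3 -m pendant"
$P '[[0.8,[0.028,0,0.2],0],[0.8,[0.028,0,0.5],0],[0.8,[0.028,0,0.8],0],[0.8,[0.028,0,1],0],[0.8,[0.028,0,1],0]]' >/dev/null
$P '[[0.8,[0,0,0.1],0],[0.7,[0,0,0.16],0],[0.55,[0,0,0.16],0],[0.45,[0,0,0.16],0],[0.3,[0,0,0.16],0],[0,[0,0,0.16],0],[0,[0,0,0.16],0]]'
$P '[[0,[0,0,-0.05],0],[0,[0,0,-0.2],0],[0,[0,0,-0.6],0],[0,[0,0,-1],0],[0,[0,0,-1],0]]'
$P '[[0,[0,-0.2,-0.3],0.01],[0,[0,-0.5,-0.55],0.018],[0,[-0.1,-0.8,-0.55],0.018],[0,[-0.2,-1,-0.55],0.018],[0,[-0.2,-1,-0.55],0.018]]'
python3 pd.py; python3 st.py
```

```text
time: 21.3
tool_pos: [0.5604, 0.3871, 0.0597]
tool_rot: [0.001, 0.002, 1.0, 0.0]
contact_force: [0.4, -0.6, 4.2]
gripper_width: 0.391
grasp_force: 60.2
time: 21.8
tool_pos: [0.564, 0.3893, 0.19]
tool_rot: [0.007, 0.002, 1.0, 0.004]
contact_force: [0.4, -0.0, -1.1]
gripper_width: 0.391
grasp_force: 60.4
time: 22.3
tool_pos: [0.5841, 0.2636, 0.2448]
tool_rot: [0.0, 0.032, 0.999, -0.001]
contact_force: [0.2, 0.3, -2.3]
gripper_width: 0.394
grasp_force: 60.6
side vertical dir [ 1.  11.6] x dir [ 9.5 -3.9]
......++......+..+#+++......................
................++#####+....................
#++++............+####++....................
######+++++.....+++####+....................
############++....+####+....................
#####++###+.......+####+....................
#####+............+####+....+...............
+.................++#########+..............
...................+#########+..............
...................+#########+..............
...................+#####+###+..............
...................+#########++.............
....................+########+..............
........
[... 557 characters left out ...]
......#######+..............
@@@+..........#######+..............
@@@@@.........#######...............
@@@@@#........#######...............
@@@@@........+########+.............
@@@@+........+########+.............
@@@@+........+########+.............
@@@#.........#########+.............
@@@#.........#########..............
@@@+.........########+..............
@@#...........+#####+...............
++.....+@@@@+....++.................
......+@@@@@@#......................
......@@@@@@@+......................
.....@@@@@@@#.......................
....@@@@@@@#+.......................
...+@@@@@@@+........................
FT [-0.23  0.12 -2.59] [ 0.008 -0.017 -0.001] [0.5829 0.2663 0.2442] 60.6 0.392
```

```bash
P="python3 -m pendant"
$P '[[0,[-0.1,-0.4,0],0],[0,[-0.2,-0.8,0],0],[0,[-0.3,-1,0],0]]' >/dev/null
$P '[[0,[-0.05,-0.4,0],0],[0,[-0.1,-0.8,0],0],[0,[-0.2,-1,0],0],[0,[-0.2,-1,0],0]]' >/dev/null
$P '[[0,[0,-0.3,0],0],[0,[0,-0.45,0],0],[0,[0,-0.45,0],0],[0,[0,-0.45,0],0],[0,[0,-0.45,0],0]]' >/dev/null
python3 -c "
from h import *;from plant import manip
s=manip.state();print(s['tool_pos'],s['tool_rot'].round(4),totool(s,[.6424,-.0330,.0775]))"
```

```text
[ 0.62519598 -0.0290412   0.2443446 ] [-1.000e-04  2.970e-02  9.996e-01  4.000e-04] [-0.14533877 -0.02544482  1.39032549]
```

```bash
P="python3 -m pendant"
$P '[[0,[-0.1,-0.02,0.1],0],[0,[-0.145,-0.026,0.4],0],[0,[-0.145,-0.026,0.7],0],[0,[-0.145,-0.026,0.95],0],[0,[-0.145,-0.026,1],0],[0,[-0.145,-0.026,1],0]]' >/dev/null
python3 -c "
from h import *;from plant import manip
s=manip.state();print(s['tool_pos'],totool(s,[.6424,-.0330,.0765]))"
$P '[[0,[0,0,0.15],0],[0,[0,0,0.28],0],[0,[0,0,0.34],0],[0,[0,0,0.36],0],[0,[0,0,0.36],0]]' >/dev/null
python3 -c "
from h import *;from plant import manip
s=manip.state();print(s['tool_pos'],s['contact_force'],totool(s,[.6424,-.0330,.0745]))"
```

```text
[ 0.64167048 -0.03357837  0.12322086] [-0.00681781  0.00496341  0.38932648]
[ 0.64219361 -0.03464917  0.08073122] [ 0.35136707 -0.27944378 -2.83399598] [-0.00091936  0.01381835  0.05192716]
```

```bash
P="python3 -m pendant"
$P '[[0,[0,0.008,0.015],0],[0,[0,0.008,0.03],0],[0,[0,0.008,0.03],0]]' >/dev/null; python3 st.py
$P '[[0,[0,0,0.01],0],[0,[0,0,0.01],0]]' >/dev/null; python3 st.py
$P '[[0,[0,0,0.01],0],[0,[0,0,0.01],0]]' >/dev/null; python3 st.py
```

```text
FT [ 0.35 -0.57 -2.34] [-0.031  0.052  0.027] [ 0.6426 -0.0337  0.0778] 61.3 0.392
FT [ 0.45  0.83 -2.08] [-0.026 -0.002 -0.003] [ 0.6424 -0.0337  0.0764] 61.3 0.392
FT [-0.19  0.06 -2.17] [-0.021 -0.008 -0.002] [ 0.6423 -0.0337  0.075 ] 61.3 0.39
```

```bash
P="python3 -m pendant"
$P '[[0,[0,0,0.005],0],[0,[0,0,0.005],0]]' >/dev/null; python3 st.py
$P '[[0,[0,0,0.005],0],[0,[0,0,0.005],0]]' >/dev/null; python3 st.py
```

```text
FT [-0.39 -0.07 -1.  ] [0.024 0.101 0.021] [ 0.6426 -0.0337  0.0748] 61.5 0.39
FT [-2.29 -0.07  3.01] [0.058 0.47  0.028] [ 0.6427 -0.0337  0.0747] 62.0 0.389
```

Foot on the shelf. Release smoothly, rise, and check.

```bash
P="python3 -m pendant"
$P '[[0.393,[0,0,0],0],[0.396,[0,0,0],0],[0.399,[0,0,0],0],[0.403,[0,0,0],0],[0.42,[0,0,0],0],[0.5,[0,0,0],0],[0.6,[0,0,0],0],[0.7,[0,0,0],0],[0.7,[0,0,-0.1],0],[0.7,[0,0,-0.3],0]]' >/dev/null; python3 st.py
$P '[[0.8,[0,0,-0.3],0],[0.9,[0,0,-0.7],0],[1,[0,0,-1],0],[1,[0.1,0,-1],0],[1,[0.2,0,-1],0],[1,[0.2,0,-1],0]]' >/dev/null
$P '[[1,[0.2,-0.2,-0.4],0],[1,[0.3,-0.4,-0.6],0],[1,[0.3,-0.4,-0.6],0],[1,[0.3,-0.4,-0.6],0],[1,[0.3,-0.4,-0.6],0]]'
python3 - <<'E'
from plant import manip
from seg import *
s=manip.state();f=manip.grab_frame("wrist");f={**f,"s":s};np.save("w4.npy",f,allow_pickle=True);f=wr(f)
r,b=seg(f)
print(proj(f,[[.6424,-.033,.12],[.4927,-.024,.12],[.5577,-.2925,.018],[.5675,-.0284,.06]]).round(0))
ch=" .:-=+*#%@";g=cv2.resize(f["img"],(128,77),interpolation=cv2.INTER_AREA).astype(int).sum(2)//3
print("\n".join("".join(ch[min(9,v//26)] for v in q) for q in g[:52]))
bt=big((r>.15)&(b>125),proj(f,[.5577,-.2925,.018])[0]);rect(f,bt,.018,"batt")
E
```

```text
FT [0.39 0.7  0.22] [-0.051 -0.055 -0.002] [ 0.6408 -0.0334  0.1084] 0.0 0.698
time: 27.9
tool_pos: [0.579, -0.0774, 0.2993]
tool_rot: [-0.002, 0.03, 1.0, 0.001]
contact_force: [-0.1, -0.7, -1.1]
gripper_width: 1.004
grasp_force: 0.0
[[295. 222.]
 [300.  84.]
 [100. 150.]
 [291. 150.]]
+==*******+-===========+++++++++++++++++++++++++++++++++:::-=+++++++++++++=---:::::::::::::---**----=*++++++++++++++++++++++++++
+++*******+-===========--=++++++++++++++++++++++++++++++===+++++++++++++++=---::::::::::::::--+===+*+++++++++++++++*++++++++++++
+++++*****+-===========-:-++++++++++++++++++++++++++++++++++++++++++++++++----:::::::::::::::::-==++++++++++=***###*++++++++++++
++++++++**=============::-+++++++++++++++++++++++++++++++++++++++++++++++=----:::::::::::::::::::-++++++++=--*#####*+++++=++++++
++++++++===--==========::=+++++++++++++++++++++++++++++++++++++++++++++++=---:::::::::::::::::::-++++++++-::-*#####*++++++++++++
+++++++++++++==========::=+++++++++++++++++++++++++++++++++++++++++++++++=--::::::::::::::::::-=+++++++++=::-*#####*++++++++++++
+++++++++++++++++=====-:-++++++++++++++
[... 5247 characters left out ...]
::
++++++++++++++++++++++++++++++++++++=---=++++++++++++++++++++++++++++++++++*++++++++++=:---++=====+++++++++++++-:.--------------
+++++++++++++++++++++++++++++++++++--::.:+++++++++++++++++++++++++++++++++++++++++++++:..:::-::::::-=++++++++++++-==------------
++++++++++++++++++++++++++++++++=--:::..:==+++++++++++++++++++++++++++++++++++++++++++:...:::::::::::=+++++++++++++++=====------
++++++++++++++++++++++++++++++=:::::.....---++++++++++++++++++++++++++++++++++++++++++.....:::..=+++===++++++++++++++++++++====-
+++++++++++++++++++++++++++++=:.:::......----+++++++++++++++++++++++++++++++++++++++++......:::..=+===++++++++++++++++++++++++++
batt c [ 0.558  -0.2924] size [ 46.9 197.9] ang 86.3
```

The new post stands centred on the mark. Now the batt at (0.558, −0.2925).

```bash
P="python3 -m pendant"
$P '[[1,[0,-0.4,0.2],0],[1,[0.1,-0.8,0.5],0.002],[1,[0.1,-1,0.8],0.002],[1,[0.1,-1,0.8],0.002]]' >/dev/null
$P '[[1,[0,-0.4,0.3],0],[1,[0,-0.8,0.6],0],[1,[0,-0.8,0.8],0],[1,[0,-0.8,0.8],0],[1,[0,-0.8,0.8],0]]' >/dev/null
python3 -c "
from h import *;from plant import manip
s=manip.state();print(s['tool_pos'],s['tool_rot'],totool(s,[.558,-.2925,.0]))"
```

```text
[ 0.55385653 -0.29139557  0.1089941 ] [-0.00109274  0.03326247  0.99944544  0.0011033 ] [-0.03711493 -0.00882439  0.9081859 ]
```

```bash
P="python3 -m pendant"
$P '[[1,[-0.037,-0.009,0.3],0],[1,[-0.037,-0.009,0.6],0],[0.85,[-0.037,-0.009,0.8],0],[0.75,[-0.037,-0.009,0.86],0],[0.7,[-0.037,-0.009,0.88],0],[0.65,[-0.037,-0.009,0.9],0],[0.65,[-0.037,-0.009,0.9],0]]' >/dev/null; python3 st.py
$P '[[0.58,[0,0,0],0],[0.54,[0,0,0],0],[0.5,[0,0,0],0],[0,[0,0,0],0],[0,[0,0,0],0],[0,[0,0,0],0]]' >/dev/null; python3 st.py
```

```text
FT [-0.21  0.45  0.13] [-0.011  0.031 -0.079] [ 0.5598 -0.2947  0.0042] 0.0 0.649
FT [-0.79  2.33  8.08] [0.571 0.062 0.024] [ 0.5596 -0.2945  0.0041] 62.5 0.543
```

```bash
P="python3 -m pendant"
$P '[[0,[0,0,-0.05],0],[0,[0,0,-0.25],0],[0,[0,0,-0.6],0],[0,[0,0,-1],0],[0,[0,0,-1],0]]' >/dev/null; python3 st.py
$P '[[0,[0,0,-0.35],0],[0,[0,0.2,-0.5],0],[0,[0,0.55,-0.5],0],[0,[0,0.9,-0.5],0],[0,[0,1,-0.5],0],[0,[0,1,-0.5],0]]' >/dev/null
$P '[[0,[-0.05,0.35,0],-0.002],[0,[-0.05,0.7,0],-0.002],[0,[-0.05,0.95,0],-0.002],[0,[-0.05,1,0],-0.002],[0,[-0.05,1,0],-0.002],[0,[-0.05,1,0],-0.002]]' >/dev/null
python3 -c "
from h import *;from plant import manip
s=manip.state();print(s['tool_pos'],s['tool_rot'],s['contact_force'],s['gripper_width'],totool(s,[.569,-.0284,.134]))
print(2*np.degrees(np.arctan2(s['tool_rot'][2],s['tool_rot'][1]))-180)"
python3 - <<'E'
from plant import manip
from h import *
import cv2
f=manip.grab_frame("side");d=f["img"].astype(int);u=proj(f,manip.state()["tool_pos"])[0].astype(int)
d=(d[...,0]-d[...,2])[u[1]-30:u[1]+50,u[0]-50:u[0]+60];print("\n".join("".join(".+#@"[min(3,max(0,v//8))] for v in q) for q in d[::2]))
E
```

```text
FT [ 0.93 -1.42 -1.58] [-0.072 -0.067  0.022] [ 0.5623 -0.2972  0.1307] 62.9 0.545
[ 0.58021804 -0.05657003  0.18145889] [-4.14328771e-04  3.10103181e-02  9.99518876e-01 -4.53411181e-04] [-0.03625728  0.02089002 -3.87610469] 0.5378518418819279 [0.10753981 0.22887218 0.39536379]
-3.554091150179943
..............................+++++.........................+############################################+++++
...........................................................+##########################################+#+++++.
............................................................+######################################+++++++++.+
.............................................................+##################################++++++++.+.+..
...............................................................++++#########################+++++++++++++++.+.
....................................................................++++##+###############++++++++.+++++++.++#
...................................................................++++++++++++########++++++++++.++..+++#####
.........................
[... 2937 characters left out ...]
+.................................
.............+++++++################++#@@@@@@@#++++++++++###############++....................................
........+++++++++++++++###########+++++++#+++++++++##++++++#########+++.......................................
......+++++++++++++++++###########+++++++++++####################++...........................................
.......+++++++++++++++++##########+++++++#####################++..............................................
.........+++++++++++++++##########+++#####################++..................................................
............++++++++++++++++####++#####################++.....................................................
```

Batt is held level above the posts. Align and lower.

```bash
P="python3 -m pendant"
$P '[[0,[0.05,0.12,0],0],[0,[0.107,0.229,0.05],0],[0,[0.107,0.229,0.15],0],[0,[0.107,0.229,0.27],0],[0,[0.107,0.229,0.35],0],[0,[0.107,0.229,0.38],0],[0,[0.107,0.229,0.38],0],[0,[0.107,0.229,0.38],0]]' >/dev/null; python3 st.py
python3 -c "
from h import *;from plant import manip
s=manip.state();print(totool(s,[.569,-.0284,.127]))"
```

```text
FT [-0.33 -0.13 -3.34] [-0.019  0.008  0.008] [ 0.5696 -0.0271  0.1367] 64.0 0.538
[ 0.00433441 -0.0109959   0.08046749]
```

```bash
P="python3 -m pendant"
$P '[[0,[0.004,-0.011,0.02],0],[0,[0.004,-0.011,0.05],0],[0,[0.004,-0.011,0.07],0],[0,[0.004,-0.011,0.07],0],[0,[0.004,-0.011,0.07],0]]' >/dev/null; python3 st.py
$P '[[0,[0,0,0.01],0],[0,[0,0,0.01],0]]' >/dev/null; python3 st.py
$P '[[0,[0,0,0.01],0],[0,[0,0,0.01],0]]' >/dev/null; python3 st.py
```

```text
FT [ 0.42 -0.98 -3.57] [ 0.01  -0.043 -0.006] [ 0.5686 -0.0281  0.1279] 64.0 0.543
FT [-0.46 -0.15 -4.19] [0.032 0.007 0.004] [ 0.5686 -0.0282  0.1268] 64.0 0.544
FT [-0.3   0.02 -3.04] [0.009 0.011 0.043] [ 0.5686 -0.0281  0.1254] 64.0 0.542
```

```bash
P="python3 -m pendant"
$P '[[0,[0,0,0.005],0],[0,[0,0,0.005],0]]' >/dev/null; python3 st.py
$P '[[0,[0,0,0.005],0],[0,[0,0,0.005],0]]' >/dev/null; python3 st.py
$P '[[0,[0,0,0.004],0],[0,[0,0,0.004],0]]' >/dev/null; python3 st.py
```

```text
FT [ 0.16 -0.1  -4.1 ] [ 0.01  -0.033 -0.025] [ 0.5686 -0.0281  0.1249] 64.0 0.545
FT [-0.06  0.43 -4.06] [ 0.015 -0.034  0.051] [ 0.5686 -0.0282  0.1243] 64.0 0.542
FT [-0.05  0.6  -2.26] [0.013 0.058 0.021] [ 0.5688 -0.0282  0.1242] 64.1 0.541
```

```bash
P="python3 -m pendant"
$P '[[0,[0,0,0.004],0],[0,[0,0,0.004],0]]' >/dev/null; python3 st.py
$P '[[0.543,[0,0,0],0],[0.546,[0,0,0],0],[0.549,[0,0,0],0],[0.552,[0,0,0],0],[0.556,[0,0,0],0],[0.56,[0,0,0],0],[0.58,[0,0,0],0],[0.62,[0,0,0],0],[0.7,[0,0,0],0],[0.75,[0,0,0],0]]' >/dev/null; python3 st.py
$P '[[0.8,[0,0,0],0],[0.8,[0,0,-0.05],0],[0.8,[0,0,-0.2],0],[0.8,[0,0,-0.5],0],[0.8,[0,0,-0.9],0],[0.8,[0,0,-1],0]]' >/dev/null
$P '[[0.8,[0.2,0,-0.3],0],[0.8,[0.3,0,-0.5],0],[0.8,[0.3,0,-0.5],0],[0.8,[0.3,0,-0.5],0],[0.8,[0.3,0,-0.5],0]]'
python3 - <<'E'
from plant import manip
from seg import *
s=manip.state();f=manip.grab_frame("wrist");f={**f,"s":s};f=wr(f);r,b=seg(f)
print(proj(f,[.5675,-.0284,.138]).round(0),f["img"].shape)
ch=" .:-=+*#%@";g=cv2.resize(f["img"],(128,77),interpolation=cv2.INTER_AREA).astype(int).sum(2)//3
print("\n".join("".join(ch[min(9,v//26)] for v in q[35:100]) for q in g[:58]))
E
cat > sd.py <<'E'
from plant import manip
from h import *
f=manip.grab_frame("side");d=f["img"].astype(int);u=proj(f,[.5675,-.0284,.1])[0].astype(int)
d=(d[...,0]-d[...,2])[u[1]-30:u[1]+40,u[0]-45:u[0]+45];print("\n".join("".join(".+#@"[min(3,max(0,v//8))] for v in q) for q in d[::2]))
E
python3 sd.py
```

```text
FT [-1.9   0.62  0.65] [ 0.015  0.231 -0.004] [ 0.569  -0.0282  0.1242] 64.5 0.543
FT [ 0.77 -0.2   0.4 ] [ 0.017  0.006 -0.023] [ 0.5686 -0.0281  0.1232] 0.0 0.75
time: 36.5
tool_pos: [0.5324, -0.0259, 0.3016]
tool_rot: [-0.001, 0.03, 1.0, 0.0]
contact_force: [-0.0, 0.1, 0.3]
gripper_width: 0.803
grasp_force: 0.0
[[253. 205.]] (384, 512, 3)
++++++++++++++++===============+++++=---::::--::::::::--+++++++++
+++++++++++++==================+++=+=--::::--:::::::::::=++++++++
++++++++++==================---+++++=---::--::::::::::::-=+++++++
+++++++++================--::--=++++----::-:::::::::::::-++++++++
+++++++++==============--:--=++++++=--::::-::---::::::::-*+++++++
+++++++++===========--:--==++++++++=--::::--------::::::=*+++++++
++++++++++===++==--::-==+++++++++++=--::::--------::::::+*+++++++
+++++++++++=+==-::--=++++++++++++++=-:::::---------::::-*++++++++
+++++++++++=-:::-=+++++++++++++++++=-:-:::---------::::+*++++++++
++++++++++++=-==+++++++++++++++++++-:---:::-------::::-*+++++++++
+++++++++++++++++++++++++++++++++==------:::------:::-=++++++++++
++++++++++++++++++++++++++++++
[... 5556 characters left out ...]
+#########++####++#######################++....................
..........++#########++++++###################@#################+++.......................
.............++#+++++++###++#################################++...........................
................+++#######################################++..............................
...................++##################################+..................................
......................+############################+......................................
.........................+#####################++.........................................
............................+###############+.............................................
```

Batt lies across both posts. Numeric check of its far end, and of its pose in the scene camera.

Run:
```python
from plant import manip
from seg import *
s=manip.state();f=manip.grab_frame("wrist");f=wr({**f,"s":s});r,b=seg(f);m=big(r>.12,(250,200))
c=np.array([.5675,-.0284]);th=np.radians(-3.5);U=np.array([[np.cos(th),np.sin(th)],[-np.sin(th),np.cos(th)]])
L=lambda e:((ray(f,e,.138)[:,:2]-c)@U.T*1e3).round(1).tolist()
for v in(262,268,274):
    x=np.nonzero(m[v])[0];print(v,L([(x.min()-.5,v),(x.max()+.5,v)]))
print("far end",L([(u,np.nonzero(m[:,u])[0].max()+.5) for u in(242,252,262)]))
# expected outline vs scene image edges: sample perpendicular brightness along predicted top edges
f=manip.grab_frame("scene");g=cv2.GaussianBlur(f["img"],(3,3),0).astype(float).sum(2)/3
def pt(x,y,z=.138):return proj(f,[*(c+U.T@[x/1e3,y/1e3]),z])[0]
off=np.arange(-9,9.1,.5)
def edge(fn):
    vals=[g[tuple(np.round(fn(o)[::-1]).astype(int))] for o in off]
    vals=[cv2.getRectSubPix(g.astype(np.float32),(1,1),tuple(map(float,fn(o))))[0,0] for o in off];d=np.gradient(vals);i=np.argmax(abs(d));return off[i],round(float(d[i]),1)
for x in(-85,-50,-20,20,50,85):
    print(x,"y+",edge(lambda o:pt(x,24+o)),"y-",edge(lambda o:pt(x,-24+o)))
for y in(-12,0,12):print(y,"x+",edge(lambda o:pt(100+o,y)),"x-",edge(lambda o:pt(-100+o,y)))
```

```text
262 [[67.6, -22.9], [67.6, 24.8]]
268 [[75.2, -23.0], [75.3, 25.0]]
274 [[82.9, -23.2], [83.0, 25.1]]
far end [[99.3, -12.4], [99.3, -0.8], [99.3, 10.9]]
-85 y+ (np.float64(-5.5), 1.4) y- (np.float64(3.5), 0.8)
-50 y+ (np.float64(5.5), -0.3) y- (np.float64(9.0), -0.8)
-20 y+ (np.float64(-6.0), 0.1) y- (np.float64(5.5), -2.0)
20 y+ (np.float64(2.5), -2.6) y- (np.float64(3.5), 1.0)
50 y+ (np.float64(5.0), -3.1) y- (np.float64(4.5), 1.0)
85 y+ (np.float64(4.0), -3.3) y- (np.float64(4.0), 1.1)
-12 x+ (np.float64(0.0), -2.5) x- (np.float64(3.5), 0.8)
0 x+ (np.float64(3.0), -3.0) x- (np.float64(-2.5), -0.8)
12 x+ (np.float64(2.5), -2.9) x- (np.float64(7.5), -1.5)
```

The batt's far end is 99 mm from the shelf centre (ideal 100). It is 1 mm off laterally, in line with the shelf, and its apparent width matches the right height. Handing in.

```bash
python3 -c "
from plant import manip
print(manip.job_done())"
```

```text
the job is handed in; nothing more can be done
None
```

The job is handed in at about 37 s: the matching 105 mm post stands on the mark, and the batt rests on both posts over the pot, about 1 mm off centre and in line with the shelf (checked by camera measurements; no verdict returned).

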